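# Set the sizing gauge by its knurled wheel

## Robot

A 7-joint arm with a two-finger parallel gripper is mounted at the origin on the work surface. World frame = base frame: x ahead of the robot, y to its left, z up, the work surface at z = 0. Lengths are in m, angles in rad, forces in N, time in s.
With the tool pointing down it reaches from about 0.4 to 0.85 m from the base axis. Payload 4.5 kg.
Tool frame: the origin (TCP) lies between the finger pads; the fingertips stand 19 mm ahead of it and the grasp point (between the pads) is the TCP (r.tips_ahead is the distance from the TCP to the fingertips, in m); z points along the fingers, y is the line along which they close (so a half turn about z gives the same grasp; the last joint's range is limited). The gripper opens to 88 mm and grips with 3 to 60 N. Pads are 18 mm wide; open, the fingers measure 123 mm over their backs; the gripper's body (75 mm by 187 mm) begins 45 mm behind the grasp point.
Start: joints at [1.159, 0.689, -0.195, 1.565, 0.157, 0.902, -0.215], TCP at [0.27, -0.564, 0.226] pointing down, gripper open.
Joint ranges: [-3.01, 3.01], [-0.46, 2.08], [-1.47, 1.51], [0.13, 2.56], [-1, 4.14], [0.04, 2.09], [-2.66, 2.66]. Speed limits (rad/s): [2.57, 2.57, 3.14, 3.14, 3.14, 3.14, 3.14].

## Interface

Orientations are given as a unit quaternion [x, y, z, w].
In Python, from plant import r, cams, models gives the robot as it stands. The module is installed in compiled form; this text tells all that it offers.
- The arm moves only by the tool jog_arm, never from a script. Its arguments are lists of equal length, an entry for each row: "turn": the turn, a rotation vector about the tool's x, y, z in rad, a list of three; "translation": the shift along the tool's x, y, z in m, a list of three; "grip": the closure, from 0 (fully open) to 1 (shut). In form: {"turn": [[ax, ay, az], ...], "translation": [[tx, ty, tz], ...], "grip": [grip, ...]}. A call has 1 to 20 rows; each row is the pose to reach, as a shift and turn from the pose commanded when the call began, along the tool's axes at that moment; what a row does not reach only later rows make up. A row lasts 1/8 s, in which the tool goes at most 62.5 mm and 10.7 degrees, less where a joint would pass 70% of its speed; a pose out of reach is approached as far as the arm can. A call with a gripper value outside its range is refused whole. The fingers move at their own pace and stop on an object; "force" is the grip in N (left out, the last holds). Time passes only in rows, so rows that repeat a pose let the fingers close. It gives the time, the measured TCP pose, the force, the opening and the grip force at its end, in the units of the state.
- r.get_state(): the state, without advancing time (a new reading comes with each control period).
- cams.snapshot(name): name is "scene" or "side" or "wrist"; returns the picture (480x640x3 uint8, red, green, blue); there is no depth.
- cams.camera_params(name): a dict with "fx", "fy", "cx", "cy" (pixels), "k1" (the pictures are not rectified: a ray, as slopes to the right and down, at radius r is drawn at 1 + k1 r^2 times it, then the intrinsics apply), "eye" and "orientation" of the camera in the world. Camera axes: x right, y up, looking along -z (the intrinsics and any distortion apply to the point x, -y, -z); pixel columns grow to the right and rows downward; lengths in m; the calibration is good to about 2 mm. A picture is of the moment at which its call begins: read the wrist's pose just before it. camera_params takes no time and is no camera call; for the wrist camera it gives the pose at the moment of the call.
- r.finish_job(): hands the job in; it is judged then, once.
Trained networks look in the newest picture that a camera, given by its name, has taken for a name from the list of things; names that differ only in an ending like _2 or _b are one class to them, and where a whole thing is asked for, a point or a joint stands for the part that bears it (a point fixed in the world has none). Each returns a list of dicts, best first, with "p" (0 to 1); they miss things now and then, are a little off and sometimes report something else, mostly with a low value. They report only what shows in the picture. A call takes as long as a camera call.
- models.find_in(camera, name): "position" ([x, y, z] in m, in world coordinates, good to about 4 mm: the middle of the surface that is visible of it).
- models.masks_of(camera, name): "pixels" (480x640 bool, what is visible of it).
- models.place_of(camera, name): "position" ([x, y, z] in m, in world coordinates, good to about 4 mm: a listed point, or the origin of a listed thing).
The state is a dict: "clock": time; "q": joint angles; "qd": joint speeds; "joint_torque": joint torques, N m; "tool_pos": TCP position; "eef_rot": TCP orientation; "contact_force": force on the tool from outside, world axes, zero at the start; "moment": the same for the moment, N m; "opening": opening from 0.0 (shut) to 1.0 (fully open); "finger_force": force on a finger pad.
Only numpy, scipy, OpenCV 4.12 (cv2) and the standard library are available. Lean on these libraries where they do the work, as an engineer would, in place of code of your own. Each camera call takes 0.05 s, during which the arm holds its last target. There are 200 camera calls.

## Task

Set the green bench sizing gauge for the next batch of turned pieces: roll its knurled steel wheel under a fingertip, in as many strokes as it takes, to close the gap between the jaws until the sliding jaw's pointer stands exactly opposite the point of the brass rider, then take the hand away. Move the jaw only by the wheel, never by touching the jaw itself, and leave the gouge, drill chuck, bowl and bottle where they are: nothing is to be picked up.

Things in the scene. Friction and masses are not known exactly. Their poses are not given: they have to be found in the camera images.
- gauge: Bench sizing gauge, fixed: green cast base 108 mm wide (x from -48 to +60 mm), 262 mm long (y from -52 to +210 mm), 20 mm thick. Origin on the table below the wheel's axle; +y runs along the gauge from the wheel to the fixed jaw. The wheel housing (50 x 84 mm) is 66 mm high; the wheel stands 15 mm out of its slot. Jaw tops are 59 and 62 mm high. Nothing of the gauge is higher than the wheel.
- wheel: Knurled steel wheel, 62 mm over the ribs, 24 mm wide, axle along the gauge's x. Origin on the axle, 50 mm above the table. Rolling its top towards the gauge's +y moves the sliding jaw to +y (closes the gap); rolling back opens it: 8 mm of jaw per radian, so 0.26 mm of jaw per mm rolled at the rim. About 1 N at the rim turns it; it stays where it is left.
- wheel_top (a point): Highest point of the wheel's rim, 81 mm above the table (on the gauge: does not turn with the wheel). Axes as the gauge's. The wheel's axle is rigid: a light push of 3 to 15 N on the rim is enough to roll it.
- jaw: Sliding jaw, a dark steel block 46 x 30 mm on two rods between the wheel housing and the fixed jaw, not to be touched. Its origin moves along the gauge's y.
- pointer (a point): Tip of the sliding jaw's pointer, a small aluminium point on the jaw's +x side, 30 mm above the table. The jaw can travel from 4 mm behind its start to 36 mm ahead of it.
- mark (a point): Tip of the brass rider's point, 30 mm above the table, facing the pointer. The rider (about 23 x 22 mm) is fixed on the dark strip along the base's +x edge, 10 to 24 mm ahead (+y) of the pointer at the start. Axes as the gauge's: at the goal the pointer's y in this frame is zero; the two tips stay 1.5 mm apart in x.
- gouge: Wood-handled gouge, loose, 190 mm long, 30 mm thick, lying on the table on the gauge's -x side; origin under the middle of its handle, blade along its +x. Leave alone.
- chuck: Steel drill chuck, loose, 40 mm across, 64 mm tall, standing on the table on the gauge's +x side; origin under its centre. Leave alone.
- bowl: Dark wooden bowl, loose, 100 mm across, 55 mm tall, on the gauge's +x side; origin under its centre. Leave alone.
- bottle: Green bottle, loose, 60 mm across, 150 mm tall, standing beyond the wheel end (-y) of the gauge; origin under its centre. Leave alone.

How it is judged:
On the way:
1. a fingertip rolls the wheel: it presses on it while the pointer is still short of the mark (contact force between the fingers and wheel above 0.5 N and y of pointer in the frame of mark below -0.003 m), for 0.1 s.
At the end, for the whole second after the job is handed in: the jaw's pointer is at rest within 2 mm of the rider's point, measured along the gauge, and the gouge, chuck, bowl and bottle stand within 15 mm of where they were (y of pointer in the frame of mark between -0.002 and 0.002 m and linear speed of jaw below 0.005 m/s and distance of each of gouge, chuck, bowl, bottle from where it was at the start of the episode below 0.015 m); the robot touches nothing.
It fails at once if the robot touches the sliding jaw (contact force between any of the fingers, the arm and jaw above 1 N).
It fails at once if the gouge is moved or lifted (distance of gouge from where it was at the start of the episode above 0.015 m).
It fails at once if the chuck is moved or lifted (distance of chuck from where it was at the start of the episode above 0.015 m).
It fails at once if the bowl is moved or lifted (distance of bowl from where it was at the start of the episode above 0.015 m).
It fails at once if the bottle is moved or lifted (distance of bottle from where it was at the start of the episode above 0.015 m).
It also fails if it takes over 48 s, if anything falls off the work surface, if the arm or the gripper's body presses on something with over 40 N, if the wrist force passes 120 N, or if a joint passes its speed limit or range.

## Working session

There is one attempt and no reset: what is moved stays moved. The work goes in short steps, Python scripts to look and compute and a tool call to move; the robot and the scene stay as the last step left them, time stands still between calls to the robot, and variables do not carry over. Pictures are saved under pics/ and viewed, at most 10 in all, crops included, and the job is handed in when it is done.

Besides the shell and the picture viewer there is one more tool, called after "Call:" by a JSON object that holds its "method" and its "body", one argument or row to a line. jog_arm: Moves the arm, as the interface text tells. Its arguments: {"type":"object","properties":{"turn":{"type":"array"},"translation":{"type":"array"},"grip":{"type":"array"},"force":{"type":"number"}},"required":["turn","translation","grip"]}

```bash
mkdir -p pics
python3 - <<'E'
from plant import r,cams,models
import cv2,numpy as np
s=r.get_state();print(s['clock'],s['tool_pos'],s['eef_rot'],s['contact_force'])
for c in ['scene','side','wrist']:
    im=cams.snapshot(c);cv2.imwrite(f'pics/{c}0.png',im[:,:,::-1])
    print(c,cams.camera_params(c))
    for n in ['gauge','wheel_top','pointer','mark','bottle','bowl','chuck','gouge']:
        d=models.place_of(c,n)
        print(n,[(np.round(x['position'],4).tolist(),round(x['p'],2)) for x in d[:2]])
E
```

```text
0.0 [ 0.26912514 -0.5633687   0.22490176] [ 9.75249747e-01  2.21104242e-01 -2.90660817e-04 -8.72711381e-04] [ 0.27600581 -0.03584631  0.15993547]
scene {'fx': 465.5011552179275, 'fy': 465.5011552179275, 'cx': 320.4286760675293, 'cy': 241.4090659124023, 'k1': -0.11665450641252749, 'eye': array([1.11827358, 0.17940855, 0.56669354]), 'orientation': array([0.25617638, 0.34836493, 0.73773634, 0.51842129])}
gauge [([0.5226, 0.0317, 0.001], 0.56)]
wheel_top [([0.5244, 0.0346, 0.0842], 0.75)]
pointer [([0.5537, 0.1301, 0.0288], 0.78)]
mark [([0.5584, 0.14, 0.032], 0.71)]
bottle [([0.553, -0.1493, -0.0037], 0.97)]
bowl [([0.6463, 0.2282, 0.0014], 0.73)]
chuck [([0.6445, 0.055, 0.0023], 0.78)]
gouge [([0.4026, 0.1042, 0.0016], 0.8)]
side {'fx': 448.9142777150341, 'fy': 448.9142777150341, 'cx': 324.47354726529227, 'cy': 241.18158040037525, 'k1': -0.11663871662439047, 'eye': array([ 0.29019322, -0.41714334,  0.59004219]), 'orientation': array([ 0.35538111, -0.11796413, -0.26684835,  0.88802066])}
gauge [([0.5216, 0.0335, 0.0004], 0.58)]
wheel_top [([0.5216, 0.0316, 0.0822], 0.76)]
pointer [([0.5562, 0.1317, 0.0335], 0.73), ([0.5235, 0.0316, 0.048], 0.55)]
mark [([0.5573, 0.1453, 0.0242], 0.67)]
bottle [([0.5526, -0.1526, 0.0009], 0.86)]
bowl [([0.6516, 0.2217, -0.001], 0.65), ([0.4067, 0.0976, -0.0017], 0.58)]
chuck [([0.6476, 0.0577, -0.002], 0.95)]
gouge [([0.4056, 0.0978, 0.0005], 0.62)]
wrist {'fx': 405.1560243454275, 'fy': 405.1560243454275, 'cx': 321.0998947867387, 'cy': 239.75012538390956, 'k1': -0.04510216835419063, 'eye': array([ 0.33527505, -0.53160302,  0.38555533]), 'orientation': array([-0.11943337,  0.07569611, -0.52788291,  0.83746367])}
gauge []
wheel_top []
pointer []
mark []
bottle []
bowl []
chuck []
gouge []
```

View pics/scene0.png

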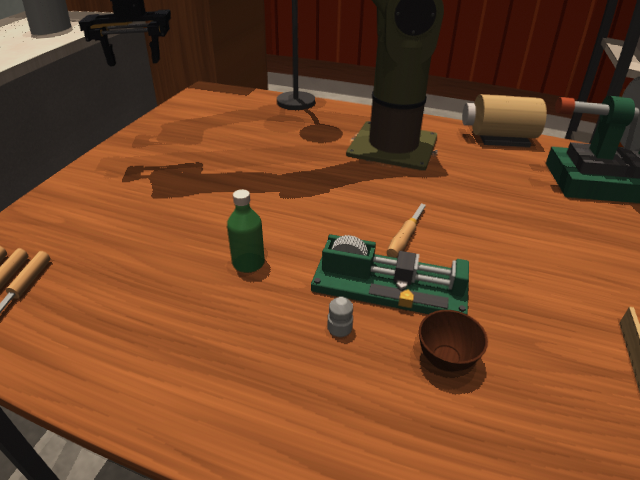

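View pics/side0.png

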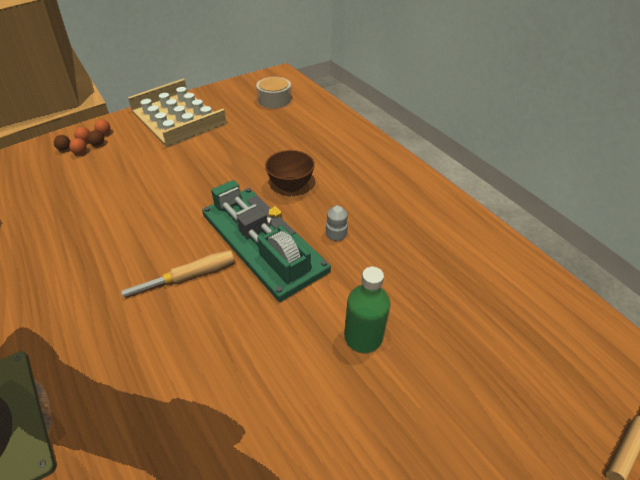

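```bash
cat > h.py <<'E'
import numpy as np,cv2
from scipy.spatial.transform import Rotation as R
def K(p):return np.array([[p['fx'],0,p['cx']],[0,p['fy'],p['cy']],[0,0,1.]]),np.array([p['k1'],0,0,0.])
def proj(p,P):
    C=(np.atleast_2d(P)-p['eye'])@R.from_quat(p['orientation']).as_matrix()*[1,-1,-1]
    k,d=K(p);return cv2.projectPoints(C,np.zeros(3),np.zeros(3),k,d)[0][:,0]
def ray(p,uv,z):
    k,d=K(p);n=cv2.undistortPointsIter(np.array([[uv]],float),k,d,None,None,(3,50,1e-10))[0,0]
    v=R.from_quat(p['orientation']).apply([n[0],-n[1],-1]);return p['eye']+v*(z-p['eye'][2])/v[2]
E
python3 - <<'E'
from plant import r,cams,models
from h import *
from scipy.optimize import least_squares
ps=[cams.camera_params(c) for c in('scene','side')]
hs=[]
ms=[]
for c in('scene','side'):
    im=cams.snapshot(c);d=models.masks_of(c,'gauge');print([x['p'] for x in d]);m=d[0]['pixels']
    h=cv2.convexHull(np.argwhere(m)[:,::-1].astype(np.float32))[:,0];hs.append(h)
box=lambda x0,x1,y0,y1,z0,z1:[(x,y,z) for x in(x0,x1) for y in(y0,y1) for z in(z0,z1)]
B=np.array(box(-.048,.06,-.052,.21,0,.02))
# fit the base hull by IoU-like signed distance of model corners' hull to mask hull
import numpy as np
H=np.array(box(-.025,.025,-.042,.042,.02,.066))
t=np.linspace(0,6.28,24);W=np.array([(x,.031*np.cos(a),.05+.031*np.sin(a)) for x in(-.012,.012) for a in t])
M=np.vstack([B,H,W])
def res(v):
    P=R.from_euler('z',v[2]).apply(M)+[v[0],v[1],0];o=[]
    for p,h in zip(ps,hs):
        q=cv2.convexHull(proj(p,P).astype(np.float32))
        o+=[cv2.pointPolygonTest(q,(float(a),float(b)),True) for a,b in h]
    return np.array(o)
best=min((least_squares(res,[.522,.0325,y],loss='soft_l1',diff_step=1e-3) for y in(-.6,-.3,-.05,.2)),key=lambda s:s.cost)
print(best.x,best.cost,np.abs(res(best.x)).mean())
x,y,a=best.x
g=R.from_euler('z',a)
for n,P in(('pointer',[.5550,.131,.03]),('mark',[.5578,.1427,.03])):print(n,g.inv().apply(np.array(P)-[x,y,0]))
s=r.get_state();T=R.from_quat(s['eef_rot'])
print(s['clock'],'tool axes',T.as_matrix(),'to wheeltop+150',T.inv().apply([x,y,.081+.019+.05]-s['tool_pos']))
for i,(c,p) in enumerate(zip(('scene','side'),ps)):
    im=cams.snapshot(c)[:,:,::-1].copy()
    for q in proj(p,g.apply(np.vstack([B,[[0,0,.081]]]))+[x,y,0]):cv2.circle(im,tuple(int(v) for v in q),2,(0,0,255),-1)
    u=proj(p,[[.54,.1,.04]])[0].astype(int)
    o=cv2.resize(im[u[1]-75:u[1]+75,u[0]-100:u[0]+100],None,fx=4,fy=4);cv2.imwrite(f'pics/fit{i}.png',o[:600,:800])
E
```

```text
[0.72]
[0.87, 0.44]
[0.52008134 0.03109824 0.08474001] 92.13198203976967 2.899064243810079
pointer [0.04324891 0.09658782 0.03      ]
mark [0.04702914 0.10800885 0.03      ]
1.55 tool axes [[ 9.02253658e-01  4.31205678e-01  7.32983782e-06]
 [ 4.31205678e-01 -9.02253658e-01 -2.14835079e-05]
 [-2.65043761e-06  2.25442413e-05 -1.00000000e+00]] to wheeltop+150 [ 0.48265352 -0.42879743  0.07571098]
```

View pics/fit0.png

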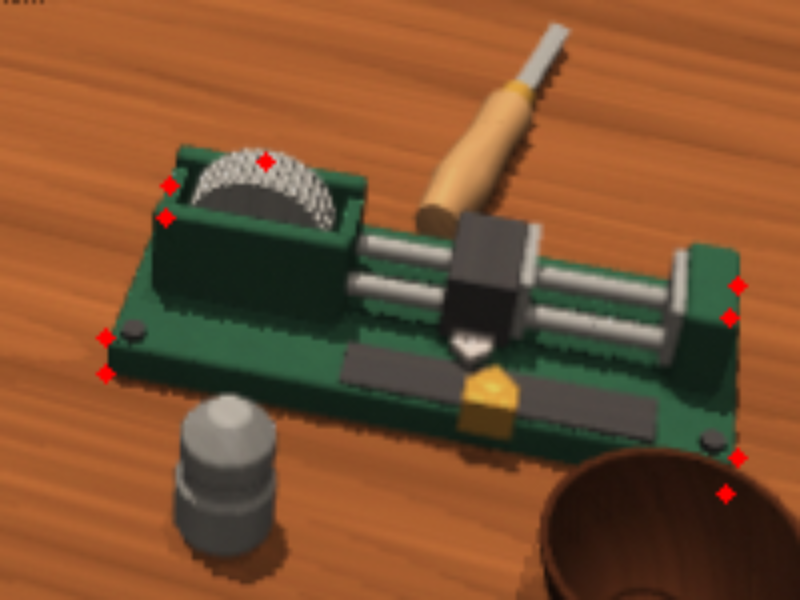

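Call:
{"method": "jog_arm", "body": {
  "turn": [
    [0, 0, 0.36],
    [0, 0, 0.36],
    [0, 0, 0.36],
    [0, 0, 0.36],
    [0, 0, 0.36],
    [0, 0, 0.36],
    [0, 0, 0.36],
    [0, 0, 0.36],
    [0, 0, 0.36],
    [0, 0, 0.36],
    [0, 0, 0.36],
    [0, 0, 0.36],
    [0, 0, 0.36],
    [0, 0, 0.36],
    [0, 0, 0.36],
    [0, 0, 0.36]
  ],
  "translation": [
    [0.478, -0.417, 0],
    [0.478, -0.417, 0],
    [0.478, -0.417, 0],
    [0.478, -0.417, 0],
    [0.478, -0.417, 0],
    [0.478, -0.417, 0],
    [0.478, -0.417, 0],
    [0.478, -0.417, 0],
    [0.478, -0.417, 0],
    [0.478, -0.417, 0],
    [0.478, -0.417, 0],
    [0.478, -0.417, 0.05],
    [0.478, -0.417, 0.05],
    [0.478, -0.417, 0.05],
    [0.478, -0.417, 0.05],
    [0.478, -0.417, 0.05]
  ],
  "grip": [1, 1, 1, 1, 1, 1, 1, 1, 1, 1, 1, 1, 1, 1, 1, 1]
}}

```text
clock: 3.65
tool_pos: [0.5217, 0.0182, 0.1769]
eef_rot: [0.999, 0.043, 0.001, -0.0]
contact_force: [0.6, 1.0, 0.2]
opening: 0.002
finger_force: 0.0
```

```bash
cat > look.py <<'E'
from plant import r,cams,models
from h import *
import sys
s=r.get_state();p=cams.camera_params('wrist');im=cams.snapshot('wrist')
cv2.imwrite(f'pics/w{sys.argv[1]}.png',im[:,:,::-1])
print(s['clock'],s['tool_pos'],s['eef_rot'],s['contact_force'],s['opening'])
for n in('wheel_top','pointer','mark','gauge'):
    print(n,[(np.round(x['position'],4).tolist(),round(x['p'],2),proj(p,x['position'])[0].round()) for x in models.place_of('wrist',n)[:2]])
E
python3 look.py 1
```

```text
3.65 [0.52167293 0.01816927 0.1768898 ] [ 9.99091108e-01  4.26109482e-02  1.12434981e-03 -1.81877631e-05] [0.56181268 0.97843551 0.18617481] 0.0016460358281762824
wheel_top [([0.52, 0.0267, 0.0833], 0.79, array([310., 240.])), ([0.5171, 0.0281, -0.0011], 0.57, array([311., 215.]))]
pointer [([0.5568, 0.1339, 0.0285], 0.6, array([174., 162.]))]
mark [([0.5536, 0.1437, 0.0273], 0.61, array([162., 165.]))]
gauge [([0.5219, 0.0279, -0.0004], 0.65, array([311., 210.]))]
```

View pics/w1.png

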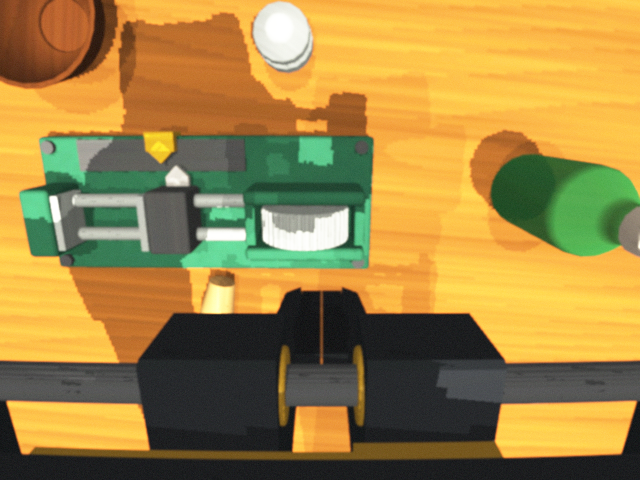

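Call:
{"method": "jog_arm", "body": {
  "turn": [
    [0, 0, 0],
    [0, 0, 0],
    [0, 0, 0],
    [0, 0, 0]
  ],
  "translation": [
    [-0.0015, 0, 0.04],
    [-0.0015, 0, 0.065],
    [-0.0015, 0, 0.074],
    [-0.0015, 0, 0.074]
  ],
  "grip": [1, 1, 1, 1]
}}

```text
clock: 4.4
tool_pos: [0.5195, 0.0183, 0.1016]
eef_rot: [0.999, 0.043, -0.0, 0.0]
contact_force: [-0.3, -0.6, 0.1]
opening: 0.006
finger_force: 0.0
```

Call:
{"method": "jog_arm", "body": {
  "turn": [
    [0, 0, 0],
    [0, 0, 0],
    [0, 0, 0]
  ],
  "translation": [
    [0, 0, 0.001],
    [0, 0, 0.002],
    [0, 0, 0.002]
  ],
  "grip": [1, 1, 1]
}}

```text
clock: 4.78
tool_pos: [0.5198, 0.0183, 0.1002]
eef_rot: [0.999, 0.043, 0.0, 0.0]
contact_force: [-0.2, 0.4, -0.2]
opening: 0.006
finger_force: 0.0
```

Call:
{"method": "jog_arm", "body": {
  "turn": [
    [0, 0, 0],
    [0, 0, 0]
  ],
  "translation": [
    [0, 0, 0.001],
    [0, 0, 0.001]
  ],
  "grip": [1, 1]
}}

```text
clock: 5.03
tool_pos: [0.5195, 0.0183, 0.0987]
eef_rot: [0.999, 0.043, 0.0, 0.0]
contact_force: [1.7, 1.0, 0.3]
opening: 0.004
finger_force: 0.0
```

Call:
{"method": "jog_arm", "body": {
  "turn": [
    [0, 0, 0],
    [0, 0, 0]
  ],
  "translation": [
    [0, 0, 0.001],
    [0, 0, 0.001]
  ],
  "grip": [1, 1]
}}

```text
clock: 5.28
tool_pos: [0.5194, 0.0183, 0.0976]
eef_rot: [0.999, 0.043, -0.0, 0.0]
contact_force: [-0.3, -0.2, 0.5]
opening: 0.004
finger_force: 0.0
```

Call:
{"method": "jog_arm", "body": {
  "turn": [
    [0, 0, 0],
    [0, 0, 0]
  ],
  "translation": [
    [0, 0, 0.001],
    [0, 0, 0.001]
  ],
  "grip": [1, 1]
}}

```text
clock: 5.52
tool_pos: [0.5194, 0.0183, 0.0966]
eef_rot: [0.999, 0.043, -0.0, 0.0]
contact_force: [-1.0, 0.2, 0.3]
opening: 0.005
finger_force: 0.0
```

Call:
{"method": "jog_arm", "body": {
  "turn": [
    [0, 0, 0],
    [0, 0, 0]
  ],
  "translation": [
    [0, 0, 0.001],
    [0, 0, 0.001]
  ],
  "grip": [1, 1]
}}

```text
clock: 5.78
tool_pos: [0.5195, 0.0183, 0.0956]
eef_rot: [0.999, 0.043, -0.0, 0.0]
contact_force: [-0.5, -0.6, 0.3]
opening: 0.004
finger_force: 0.0
```

```bash
python3 look.py 2
```

```text
5.775 [0.51945191 0.01828561 0.09562219] [ 9.99078256e-01  4.29259180e-02 -5.02938885e-05  3.45573508e-05] [-0.47733397 -0.56785292  0.34684323] 0.00403141042636598
wheel_top [([0.5203, 0.029, 0.0829], 0.76, array([301., 283.]))]
pointer [([0.5559, 0.1334, 0.0307], 0.89, array([124., 173.]))]
mark [([0.5533, 0.1435, 0.0275], 0.93, array([109., 175.]))]
gauge [([0.5255, 0.0283, 0.0003], 0.79, array([309., 227.]))]
```

View pics/w2.png

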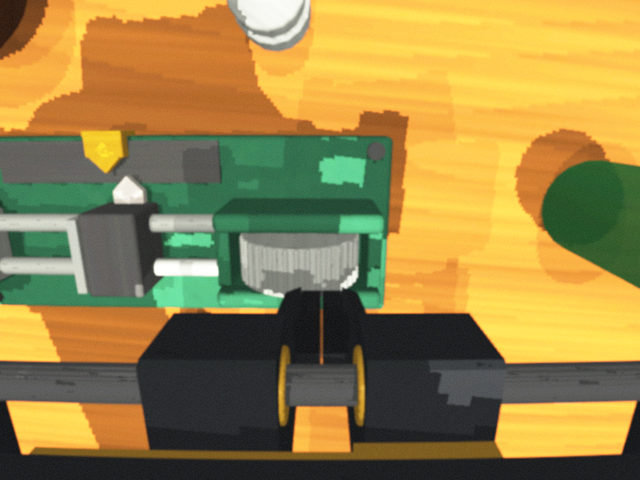

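Run:
```python
from plant import r,cams,models
from h import *
s=r.get_state();p=cams.camera_params('wrist');T=R.from_quat(s['eef_rot'])
print(p['eye']-s['tool_pos'],R.from_quat(p['orientation']).apply([0,0,-1]))
for d in([0,0,0],[0,0,.019],[.009,0,.019],[-.009,0,.019],[0,.0175,.019],[0,-.0175,.019]):print(d,proj(p,s['tool_pos']+T.apply(d)))
for uv in((300,240),(300,290),(240,270),(360,270),(300,206),(300,300)):print(uv,ray(p,uv,.066),ray(p,uv,.081))
print('pointer,mark',ray(p,(126,176),.03),ray(p,(107,172),.03))
ps=cams.camera_params('side')
for c in('side','scene'):
    pc=cams.camera_params(c);im=cams.snapshot(c)[:,:,::-1].copy()
    u=proj(pc,[[.52,.03,.09]])[0].astype(int)
    o=cv2.resize(im[u[1]-50:u[1]+50,u[0]-66:u[0]+66],None,fx=4,fy=4,interpolation=cv2.INTER_CUBIC);cv2.imwrite(f'pics/z{c}.png',o)
a=cv2.imread('pics/zside.png');b=cv2.imread('pics/zscene.png');cv2.imwrite('pics/z.png',cv2.resize(np.hstack([a,b]),(800,303)))
```

```text
[0.07250952 0.00739429 0.15977469] [-0.27918927 -0.02335705 -0.95995198]
[0, 0, 0] [[324.03717107 298.43066578]]
[0, 0, 0.019] [[323.7900297  281.65081462]]
[0.009, 0, 0.019] [[323.8262807  263.75533432]]
[-0.009, 0, 0.019] [[323.75429052 299.06095414]]
[0, 0.0175, 0.019] [[360.68011463 281.64270783]]
[0, -0.0175, 0.019] [[286.89884657 281.62751647]]
(300, 240) [0.53591518 0.03131786 0.066     ] [0.54035769 0.03087267 0.081     ]
(300, 290) [0.50961339 0.02944813 0.066     ] [0.51613738 0.0291509  0.081     ]
(240, 270) [0.51776876 0.0600769  0.066     ] [0.52364735 0.05735576 0.081     ]
(360, 270) [5.22941200e-01 4.13595079e-04 6.60000000e-02] [0.52841045 0.00241411 0.081     ]
(300, 206) [0.55273593 0.03252153 0.066     ] [0.55584727 0.03198107 0.081     ]
(300, 300) [0.50410483 0.02905832 0.066     ] [0.51106476 0.02879194 0.081     ]
pointer,mark [0.55416745 0.13244212 0.03      ] [0.55556795 0.14320921 0.03      ]
```

View pics/z.png

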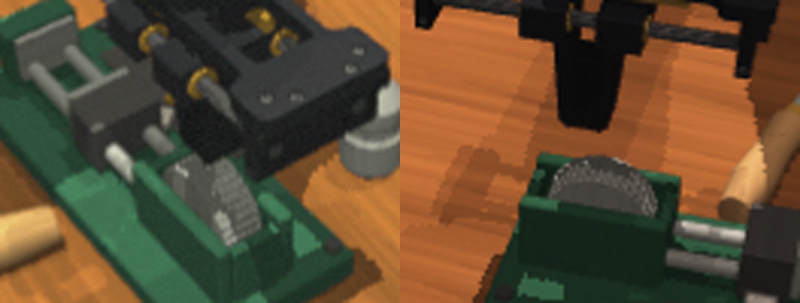

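Run:
```python
from plant import r,cams
from h import *
print(r.tips_ahead)
s=r.get_state();T=R.from_quat(s['eef_rot'])
for c in('scene','side'):
    p=cams.camera_params(c);u=proj(p,[[.52,.03,.09]])[0].astype(int)
    f=lambda P:((proj(p,P)[0]-u+[66,50])*3.03+[400*(c=='scene'),0]).round()
    for d in([0,0,0],[0,0,.019],[.009,-.0175,.019],[.009,.0175,.019],[-.009,-.0175,.019],[-.009,.0175,.019]):print(c,d,f(s['tool_pos']+T.apply(d)))
    print('wheeltop',f([.5201,.030,.081]))
```

```text
0.019
scene [0, 0, 0] [583. 139.]
scene [0, 0, 0.019] [581. 166.]
scene [0.009, -0.0175, 0.019] [609. 181.]
scene [0.009, 0.0175, 0.019] [547. 170.]
scene [-0.009, -0.0175, 0.019] [615. 161.]
scene [-0.009, 0.0175, 0.019] [555. 151.]
wheeltop [602. 165.]
side [0, 0, 0] [213. 160.]
side [0, 0, 0.019] [214. 186.]
side [0.009, -0.0175, 0.019] [209. 160.]
side [0.009, 0.0175, 0.019] [248. 198.]
side [-0.009, -0.0175, 0.019] [181. 174.]
side [-0.009, 0.0175, 0.019] [220. 213.]
wheeltop [204. 166.]
```

The pictures show the shut fingertips about 30 mm higher than the reported TCP implies: in the crop, the scene view has the tip at (580,127), against (581,166) expected. I'll go down by feel instead of trusting the stated tip length.

Call:
{"method": "jog_arm", "body": {
  "turn": [
    [0, 0, 0],
    [0, 0, 0],
    [0, 0, 0],
    [0, 0, 0]
  ],
  "translation": [
    [0, 0, 0.01],
    [0, 0, 0.015],
    [0, 0, 0.018],
    [0, 0, 0.018]
  ],
  "grip": [1, 1, 1, 1]
}}

```text
clock: 6.62
tool_pos: [0.5193, 0.0183, 0.0774]
eef_rot: [0.999, 0.043, -0.0, 0.0]
contact_force: [0.1, 0.3, -0.1]
opening: 0.004
finger_force: 0.0
```

Run:
```python
from plant import r,cams,models
from h import *
o=[]
for c in('side','scene'):
    pc=cams.camera_params(c);im=cams.snapshot(c)[:,:,::-1].copy()
    u=proj(pc,[[.52,.03,.09]])[0].astype(int)
    o.append(cv2.resize(im[u[1]-50:u[1]+50,u[0]-66:u[0]+66],None,fx=3,fy=3,interpolation=cv2.INTER_CUBIC))
cv2.imwrite('pics/z2.png',np.hstack(o))
```

```text
(no output)
```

View pics/z2.png

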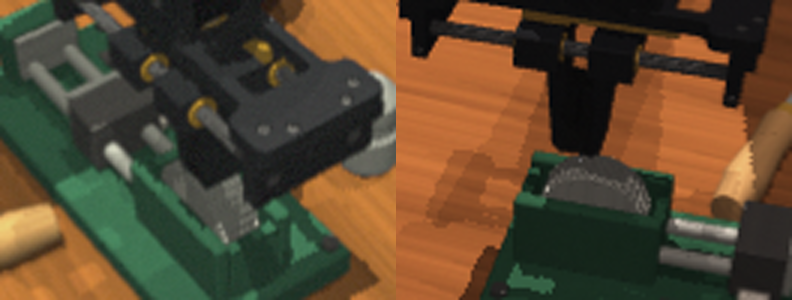

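Scene crop: fingertip bottom is at about (580,153), just short of the wheel top at (600,163). I estimate about 10 mm left.

Call:
{"method": "jog_arm", "body": {
  "turn": [
    [0, 0, 0],
    [0, 0, 0],
    [0, 0, 0]
  ],
  "translation": [
    [0, 0, 0.002],
    [0, 0, 0.004],
    [0, 0, 0.004]
  ],
  "grip": [1, 1, 1]
}}

```text
clock: 7.1
tool_pos: [0.5194, 0.0183, 0.0736]
eef_rot: [0.999, 0.043, -0.0, 0.0]
contact_force: [0.9, 0.2, 0.0]
opening: 0.007
finger_force: 0.0
```

Call:
{"method": "jog_arm", "body": {
  "turn": [
    [0, 0, 0],
    [0, 0, 0],
    [0, 0, 0]
  ],
  "translation": [
    [0, 0, 0.001],
    [0, 0, 0.002],
    [0, 0, 0.002]
  ],
  "grip": [1, 1, 1]
}}

```text
clock: 7.48
tool_pos: [0.5195, 0.0183, 0.0716]
eef_rot: [0.999, 0.043, -0.0, 0.0]
contact_force: [-0.5, -0.1, 0.4]
opening: 0.005
finger_force: 0.0
```

Call:
{"method": "jog_arm", "body": {
  "turn": [
    [0, 0, 0],
    [0, 0, 0]
  ],
  "translation": [
    [0, 0, 0.001],
    [0, 0, 0.0015]
  ],
  "grip": [1, 1]
}}

```text
clock: 7.72
tool_pos: [0.5195, 0.0183, 0.0702]
eef_rot: [0.999, 0.043, 0.0, 0.0]
contact_force: [-0.6, 0.1, 0.6]
opening: 0.007
finger_force: 0.0
```

Call:
{"method": "jog_arm", "body": {
  "turn": [
    [0, 0, 0],
    [0, 0, 0]
  ],
  "translation": [
    [0, 0, 0.001],
    [0, 0, 0.0015]
  ],
  "grip": [1, 1]
}}

```text
clock: 7.98
tool_pos: [0.5195, 0.0183, 0.0686]
eef_rot: [0.999, 0.043, 0.0, 0.0]
contact_force: [0.9, 0.0, 0.8]
opening: 0.004
finger_force: 0.0
```

Call:
{"method": "jog_arm", "body": {
  "turn": [
    [0, 0, 0],
    [0, 0, 0]
  ],
  "translation": [
    [0, 0, 0.001],
    [0, 0, 0.0015]
  ],
  "grip": [1, 1]
}}

```text
clock: 8.22
tool_pos: [0.5196, 0.0183, 0.0676]
eef_rot: [0.999, 0.043, 0.0, 0.0]
contact_force: [-0.6, -0.5, 8.6]
opening: 0.007
finger_force: 4.0
```

Call:
{"method": "jog_arm", "body": {
  "turn": [
    [0, 0, 0],
    [0, 0, 0]
  ],
  "translation": [
    [0, 0, 0.001],
    [0, 0, 0.0015]
  ],
  "grip": [1, 1]
}}

```text
clock: 8.48
tool_pos: [0.5197, 0.0172, 0.0671]
eef_rot: [0.999, 0.042, 0.001, 0.001]
contact_force: [-2.9, -2.2, 17.5]
opening: 0.001
finger_force: 8.7
```

Call:
{"method": "jog_arm", "body": {
  "turn": [
    [0, 0, 0],
    [0, 0, 0],
    [0, 0, 0],
    [0, 0, 0]
  ],
  "translation": [
    [0, 0, -0.001],
    [0, -0.003, -0.001],
    [0, -0.006, -0.001],
    [0, -0.006, -0.001]
  ],
  "grip": [1, 1, 1, 1]
}}

```text
clock: 8.98
tool_pos: [0.5192, 0.0239, 0.0679]
eef_rot: [0.999, 0.043, 0.001, 0.0]
contact_force: [-2.3, -0.8, 13.4]
opening: 0.006
finger_force: 6.8
```

```bash
cat > m.py <<'E'
from plant import r,cams,models
from h import *
import sys
for c in('scene','wrist'):
    p=cams.camera_params(c);im=cams.snapshot(c);o={}
    for n in('pointer','mark'):
        d=models.place_of(c,n);o[n]=np.array(d[0]['position']) if d else None
    e=o['pointer']-o['mark'];y=np.array([-.085,.996]);print(c,e[:2]@y,o['pointer'],o['mark'])
cv2.imwrite(f'pics/m{sys.argv[1]}.png',im[:,:,::-1])
E
python3 m.py 1
```

```text
scene -0.0034689999999999955 [0.5549 0.1355 0.0309] [0.5551 0.139  0.0294]
wrist -0.008464700000000018 [0.5584 0.1354 0.0289] [0.5549 0.1436 0.0281]
```

Call:
{"method": "jog_arm", "body": {
  "turn": [
    [0, 0, 0],
    [0, 0, 0],
    [0, 0, 0],
    [0, 0, 0],
    [0, 0, 0]
  ],
  "translation": [
    [0, -0.004, -0.0003],
    [0, -0.008, -0.0003],
    [0, -0.012, -0.0003],
    [0, -0.016, -0.0003],
    [0, -0.016, -0.0003]
  ],
  "grip": [1, 1, 1, 1, 1]
}}

```text
clock: 9.9
tool_pos: [0.5179, 0.0408, 0.0677]
eef_rot: [0.999, 0.043, 0.001, -0.0]
contact_force: [-0.4, 0.5, 7.2]
opening: 0.005
finger_force: 3.2
```

```bash
python3 m.py 2
```

```text
scene 0.10484799999999998 [0.5535 0.1387 0.032 ] [0.5215 0.0307 0.0843]
wrist -0.0038953000000000043 [0.5551 0.1394 0.0289] [0.5538 0.1432 0.0274]
```

View pics/m2.png

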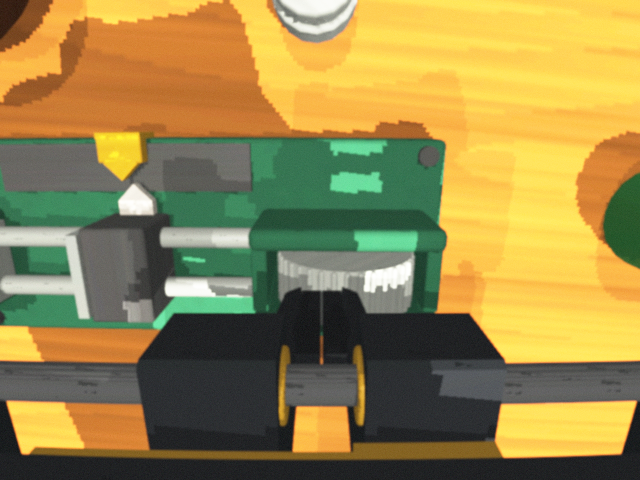

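Wrist view: pointer tip is at (136,182) and rider tip at (124,181), so the pointer is still short. The stroke works.

```bash
cat > n.py <<'E'
from plant import cams
from h import *
import sys
a=list(map(float,sys.argv[1:]));p=cams.camera_params('wrist');y=np.array([-.085,.996,0])
P,M=ray(p,a[:2],.03),ray(p,a[2:],.03);print(P,M,(P-M)@y)
E
python3 n.py 136 182 124 181
```

```text
[0.55469003 0.13685757 0.03      ] [0.55470361 0.14285865 0.03      ] -0.005975919369947154
```

Call:
{"method": "jog_arm", "body": {
  "turn": [
    [0, 0, 0],
    [0, 0, 0],
    [0, 0, 0],
    [0, 0, 0],
    [0, 0, 0],
    [0, 0, 0]
  ],
  "translation": [
    [0, 0, -0.01],
    [0, 0.012, -0.01],
    [0, 0.023, -0.01],
    [0, 0.023, -0.002],
    [0, 0.023, 0],
    [0, 0.023, 0]
  ],
  "grip": [1, 1, 1, 1, 1, 1]
}}

```text
clock: 10.95
tool_pos: [0.5197, 0.0162, 0.0674]
eef_rot: [0.999, 0.042, 0.0, 0.001]
contact_force: [-1.8, -3.0, 9.9]
opening: 0.006
finger_force: 4.3
```

Call:
{"method": "jog_arm", "body": {
  "turn": [
    [0, 0, 0],
    [0, 0, 0],
    [0, 0, 0],
    [0, 0, 0],
    [0, 0, 0]
  ],
  "translation": [
    [0, -0.004, 0],
    [0, -0.008, 0],
    [0, -0.012, 0],
    [0, -0.016, 0],
    [0, -0.016, 0]
  ],
  "grip": [1, 1, 1, 1, 1]
}}

```text
clock: 11.58
tool_pos: [0.5184, 0.0337, 0.0679]
eef_rot: [0.999, 0.043, 0.0, -0.0]
contact_force: [-1.3, -0.1, 15.0]
opening: 0.006
finger_force: 7.6
```

```bash
cat > c.py <<'E'
from plant import r,cams
from h import *
import sys
p=cams.camera_params('wrist');im=cams.snapshot('wrist')[:,:,::-1]
u=proj(p,[.5547,.140,.03])[0].astype(int);x,y=max(u[0]-50,0),u[1]-40;print('crop origin',x,y,'scale 6')
cv2.imwrite(f'pics/c{sys.argv[1]}.png',cv2.resize(im[y:y+80,x:x+100],None,fx=6,fy=6,interpolation=cv2.INTER_CUBIC))
E
python3 c.py 1; python3 m.py 3
```

```text
crop origin 65 141 scale 6
scene -0.0023576999999999886 [0.552  0.1385 0.0305] [0.5559 0.1412 0.0308]
wrist 0.001266900000000017 [0.5547 0.1434 0.0289] [0.5532 0.142  0.0281]
```

View pics/c1.png

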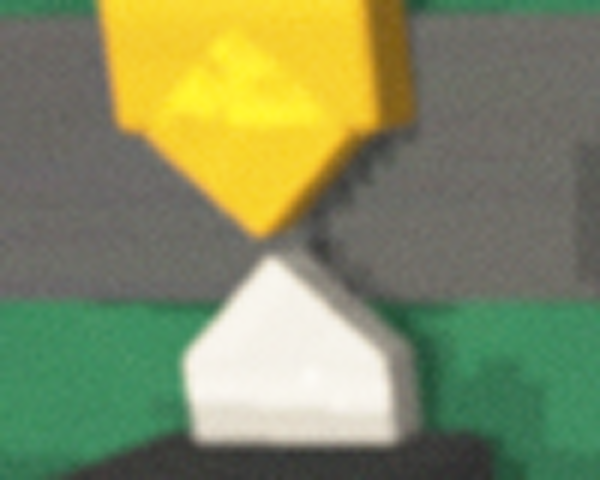

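Crop: the pointer tip at (275,252) is about 2.2 px short of the rider tip at (262,238), which is about 1.1 mm of jaw or 4 mm of rim.

Call:
{"method": "jog_arm", "body": {
  "turn": [
    [0, 0, 0],
    [0, 0, 0],
    [0, 0, 0],
    [0, 0, 0],
    [0, 0, 0],
    [0, 0, 0]
  ],
  "translation": [
    [0, -0.002, 0],
    [0, -0.004, 0],
    [0, -0.004, 0],
    [0, -0.004, -0.02],
    [0, -0.004, -0.06],
    [0, -0.004, -0.06]
  ],
  "grip": [1, 1, 1, 1, 1, 1]
}}

```text
clock: 12.68
tool_pos: [0.5194, 0.0378, 0.1287]
eef_rot: [0.999, 0.043, 0.002, -0.0]
contact_force: [1.1, 0.6, -0.9]
opening: 0.004
finger_force: 0.0
```

```bash
python3 c.py 2;python3 m.py 4
```

```text
crop origin 118 130 scale 6
scene 0.00029270000000000484 [0.5531 0.1426 0.0305] [0.5542 0.1424 0.032 ]
wrist -0.11116770000000001 [ 0.524   0.0299 -0.0043] [0.5543 0.1441 0.0296]
```

View pics/c2.png

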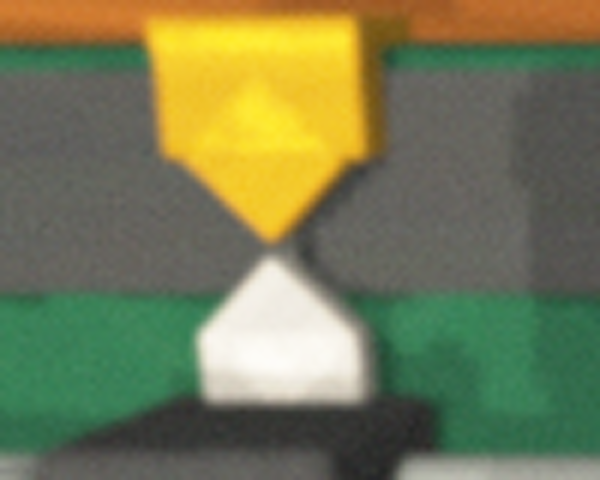

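The tips now stand opposite each other: rider (271,243), pointer (271,254). The hand is clear, so I'm handing the job in.

```bash
python3 -c "
from plant import r
print(r.finish_job())"
```

```text
the job is handed in; nothing more can be done
None
```

The gauge is set and the job is handed in: in the last close-up the pointer and rider tips are level to within a fraction of a millimetre, and the hand is clear above the gauge. Only the wheel was rolled, in two strokes; no verdict came back on hand-in.

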